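# Slide the top sample panel onto the dusting bed

## Robot

A 7-joint arm with a two-finger parallel gripper is mounted at the origin on the work surface. World frame = base frame: x ahead of the robot, y to its left, z up, the work surface at z = 0. Lengths are in m, angles in degrees, forces in N, time in s.
With the tool pointing down it reaches from about 0.425 to 0.875 m from the base axis. Payload 4.7 kg.
Tool frame: the origin (TCP) lies between the finger pads; the fingertips stand 8 mm ahead of it and the grasp point (between the pads) lies 11 mm behind it (env.tip_extent is the distance from the TCP to the fingertips, in m); z points along the fingers, y is the line along which they close (so a half turn about z gives the same grasp; the last joint's range is limited). The gripper opens to 87 mm and grips with 3 to 60 N. Pads are 19 mm wide; open, the fingers measure 117 mm over their backs; the gripper's body (75 mm by 190 mm) begins 51 mm behind the grasp point.
Start: joints at [-66.114, 18.392, -4.016, 83.108, 1.295, 78.541, -3.26], TCP at [0.255, 0.598, 0.231] pointing down, gripper open.
Joint ranges: [-163.93, 163.93], [-17.29, 119.83], [-79.2, 71.16], [3.27, 140.29], [-89.18, 269.18], [5.43, 117.66], [-154.24, 154.24]. Speed limits (degrees/s): [147.25, 147.25, 180, 180, 180, 180, 180].

## Interface

Orientations are given as [roll, pitch, yaw] about the fixed x, y, z axes, in that order (R = Rz(yaw) Ry(pitch) Rx(roll)).
In Python, from cell import sensors, vision, workorder, env gives the robot as it stands.
- The arm moves only by the tool drive_tool, never from a script. Its argument "moves" is a list of rows, each an object of numbers: "x", "y", "z": the shift along the tool's x, y, z in mm; "rx", "ry", "rz": the turn, a rotation vector about the tool's x, y, z in rad; "fingers": the closure, from -1 (fully open) to 1 (shut). In form: [{"x": .., "y": .., "z": .., "rx": .., "ry": .., "rz": .., "fingers": ..}, ...]. A call has 1 to 20 rows; each row is the pose to reach, as a shift and turn from the pose commanded when the call began, along the tool's axes at that moment; what a row does not reach only later rows make up. A row lasts 1/8 s, in which the tool goes at most 62.5 mm and 10.7 degrees, less where a joint would pass 70% of its speed; a pose out of reach is approached as far as the arm can. A call with a gripper value outside its range is refused whole. The fingers move at their own pace and stop on an object; "force" is the grip in N (left out, the last holds). Time passes only in rows, so rows that repeat a pose let the fingers close. It gives the time, the measured TCP pose, the force, the opening and the grip force at its end, in the units of the state.
- sensors.get_obs(): the state, without advancing time (a new reading comes with each control period).
- vision.read_camera(name): name is "side" or "top"; returns a dict with "image" (384x512x3 uint8, red, green, blue), "fx", "fy", "cx", "cy" (pixels), "k1" (the pictures are not rectified: a ray, as slopes to the right and down, at radius r is drawn at 1 + k1 r^2 times it, then the intrinsics apply), "R" (3x3) and "t" (3): a world point X has camera coordinates R X + t. Camera axes: x right, y down, z forward; pixel columns grow to the right and rows downward; lengths in m; the calibration is good to about 2 mm. A picture is of the moment at which its call begins. There is no depth.
- workorder.sign_off(): hands the job in; it is judged then, once.
The state is a dict: "time_s": time; "qpos": joint angles; "joint_velocities": joint speeds; "effort": joint torques, N m; "tool_pos": TCP position; "tool_rot": TCP orientation; "force": force on the tool from outside, world axes, zero at the start; "wrist_torque": the same for the moment, N m; "grip_width": finger opening in m; "grasp_force": force on a finger pad.
Only numpy, scipy, OpenCV 4.12 (cv2) and the standard library are available. Lean on these libraries where they do the work, as an engineer would, in place of code of your own. Each camera call takes 0.05 s, during which the arm holds its last target. There are 200 camera calls.

## Task

Slide the top panel of the stack off sideways along the stand onto the bed between the guides, without lifting it and without shifting the two panels under it. Push it home gently against the sprung stop until you feel the stop give a little (do not ram or bottom it), then let go and leave the panel lying flat and touching the stop. Leave the jar, brush and cup where they are.

Things in the scene. Friction and masses are not known exactly. Their poses are not given: they have to be found in the camera images.
- stand: Fixed grey stand, base 150 x 375 mm. Origin: on the table under the stand, z up, table at z = 0. Its +y axis is the slide direction: stack shelf at the -y end, bed at the +y end. Heights below are over the table, x and y in this frame. Nothing on it but the sprung stop stands higher than the panels.
- shelf (a point): Centre of the stack shelf's top, at (0, -95, 20) mm in the stand's frame. The shelf is open at its -y and +y sides; low lips at x = +-71 mm reach only z = 28 mm. The stack of three panels lies on it.
- bed_mouth (a point): Start of the flat bed, at (0, -19, 38) mm in the stand's frame. Bed top z = 38 mm (2 mm under the top panel's underside), y = -20 to 200 mm. Guides 8 mm high (to z = 46 mm), y = 25 to 155 mm, 114 mm apart for the 110 mm wide panel; their flared ends, back to y = -19 mm, take in a panel up to 10 mm off centre.
- stop_zone (a point): A point on the bed at (0, 130, 38) mm in the stand's frame, NOT the stop. The stop, a rubber plate 70 mm wide (z = 40 to 58 mm) sprung on a dark bracket 80 mm wide (to z = 68 mm), faces -y; its relaxed face is anywhere from y = 110 to 150 mm, not tracked: feel for it. It gives 1 mm per 3 N, bottoms at 10 mm. Seat with 5 to 12 N (at least 3, never over 20 N).
- panel_top: Topmost of three alike white hollow-core panels, brown ribs at the ends: 110 (x) x 120 (y, along the slide) x 10 mm, 0.1 to 0.2 kg. Origin: centre of its underside, z = 40 mm at the start, z axis up. Loose on panel_mid, up to 5 mm and 0.03 rad out of line. Free -y edge for pushing; too wide to grasp. Sliding takes 0.5 to 3 N. Seated: underside at z = 38 mm, +y edge touching the stop.
- panel_mid: Middle panel, same size as panel_top, 0.15 kg, loose, lying on panel_low. Origin: centre of its underside, z = 30 mm; its top face is at z = 40 mm. To stay where it is.
- panel_low: Lowest panel, same size, 0.15 kg, loose, lying on the stack shelf. Origin: centre of its underside, z = 20 mm. To stay where it is.
- jar: Closed grey powder jar with white lid, 58 mm across, 68 mm high, standing on the table beyond the stand (+x side). Origin: centre of its underside. To be left alone.
- brush: Flat black-handled brush 160 mm long, lying on the table on the robot's side of the stand. Origin: underside, near its middle; its x axis is its length. To be left alone.
- cup: Small yellow cup, 64 mm across, 60 mm high, standing on the table beyond the stand (+x side). Origin: centre of its underside. To be left alone.

How it is judged (in metres and radians):
On the way, in this order (a step that is already met when the one before it is completed fails the run):
1. the top panel has been slid off the stack onto the bed (y of panel_top in the frame of stand above 0.025 m and z of panel_top in the frame of stand above 0.034 m), for 0.02 s.
2. the panel presses on the sprung stop with at least 3 N (contact force between panel_top and stop_plate_c0 above 3 N), for 0.1 s.
At the end, for the whole second after the job is handed in: The top panel lies flat on the bed between the guides (underside within 2 mm of the bed's height, tilt under 0.02 rad, within 0.05 rad and 6 mm of the bed's centre line), its leading edge within 6 mm of the stop plate, released and at rest; the two lower panels are within 4 mm of where they were (y of stop_plate_c0 in the frame of panel_top below 0.071 m and y of panel_top in the frame of stand above 0.04 m and x of panel_top in the frame of stand between -0.006 and 0.006 m and z of panel_top in the frame of stand between 0.036 and 0.0395 m and angle between panel_top's own z axis and vertical below 0.02 rad and angle between the y axis of panel_top and the y axis of stand, either way round below 0.05 rad and linear speed of panel_top below 0.01 m/s and distance of each of panel_mid, panel_low from where it was at the start of the episode below 0.004 m); the robot touches nothing.
It fails at once if the stop is pressed with more than 20 N (contact force between panel_top and stop_plate_c0 above 20 N).
It fails at once if the robot pushes the stop itself (contact force between the arm and stop_plate_c0 above 1 N).
It fails at once if the top panel is lifted more than 8 mm instead of slid (z of panel_top in the frame of stand above 0.048 m).
It fails at once if a lower panel is shifted more than 4 mm (distance of any of panel_mid, panel_low from where it was at the start of the episode above 0.004 m).
It fails at once if the jar, cup or brush is moved more than 15 mm (distance of any of jar, cup, brush from where it was at the start of the episode above 0.015 m).
It also fails if it takes over 42 s, if anything falls off the work surface, if the arm or the gripper's body presses on something with over 40 N, if the wrist force passes 120 N, or if a joint passes its speed limit or range.

## Working session

There is one attempt and no reset: what is moved stays moved. The work goes in short steps, Python scripts to look and compute and a tool call to move; the robot and the scene stay as the last step left them, time stands still between calls to the robot, and variables do not carry over. Pictures are saved under pics/ and viewed, at most 10 in all, crops included, and the job is handed in when it is done.

Besides the shell and the picture viewer there is one more tool, called in YAML: its name, and indented under it one key for each argument. drive_tool: Moves the arm, as the interface text tells. Its arguments: {"type":"object","properties":{"moves":{"type":"array"},"force":{"type":"number"}},"required":["moves"]}

```bash
mkdir -p pics; cat > h.py <<'E'
import numpy as np, cv2
from cell import sensors, vision, workorder, env
def proj(c,X):
    p=np.asarray(X)@np.array(c["R"]).T+np.array(c["t"]); s=p[:,:2]/p[:,2:]
    s=s*(1+c["k1"]*(s**2).sum(1,keepdims=True)); return s*[c["fx"],c["fy"]]+[c["cx"],c["cy"]]
def back(c,uv,z):
    d=(np.atleast_2d(uv)-[c["cx"],c["cy"]])/[c["fx"],c["fy"]]; s=d.copy()
    for _ in range(30): s=d/(1+c["k1"]*(s**2).sum(1,keepdims=True))
    R=np.array(c["R"]);t=np.array(c["t"]); r=np.c_[s,np.ones(len(s))]@R; o=-R.T@t
    return o+r*((z-o[2])/r[:,2])[:,None]
E
python3 - <<'E'
from h import *
for n in("top","side"):
    c=vision.read_camera(n); im=c.pop("image"); print(n,c)
    cv2.imwrite(f"pics/{n}0.png",cv2.resize(im[:,:,::-1],None,fx=1.5,fy=1.5,interpolation=cv2.INTER_CUBIC))
print(sensors.get_obs(), env.tip_extent)
E
```

```text
top {'fx': 418.1202713948787, 'fy': 418.1202713948787, 'cx': 252.81760862687005, 'cy': 187.99485024956374, 'k1': 0.040433983184384674, 'R': array([[ 0.00958635, -0.99994584, -0.00405176],
       [-0.99773811, -0.00929543, -0.0665752 ],
       [ 0.06653394,  0.0046808 , -0.99777318]]), 't': array([0.03142815, 0.60621076, 0.81332634])}
side {'fx': 354.47905704944117, 'fy': 354.47905704944117, 'cx': 248.73727292398385, 'cy': 188.54339577067827, 'k1': -0.006359345602768284, 'R': array([[-0.75466026, -0.65606536,  0.00813227],
       [-0.46853555,  0.5301886 , -0.70666434],
       [ 0.45930636, -0.53710175, -0.70750221]]), 't': array([0.45086148, 0.30934459, 0.44186932])}
{'time_s': 0.1, 'qpos': array([-66.11485816,  18.43514628,  -4.01542108,  83.16723968,
         1.29604293,  78.54034537,  -3.25878444]), 'joint_velocities': array([ 0.0648838 , -0.08761914, -0.03546885, -0.16881472,  0.11854026,
        0.04627303, -0.03492151]), 'effort': array([-4.02119813e-04, -4.92569411e+01, -4.05761227e-01, -3.13396525e+01,
       -6.40778197e-02,  3.95834225e-02,  7.65968434e-05]), 'tool_pos': array([0.25464819, 0.59752814, 0.22957297]), 'tool_rot': array([-1.79902556e+02,  6.44547702e-03,  1.56925762e+02]), 'force': array([ 0.01124298, -0.23599749, -0.00479029]), 'wrist_torque': array([-0.01645105, -0.01036748,  0.00157739]), 'grasp_force': 0.0, 'grip_width': 0.08750636182930693} 0.008
```

View pics/top0.png

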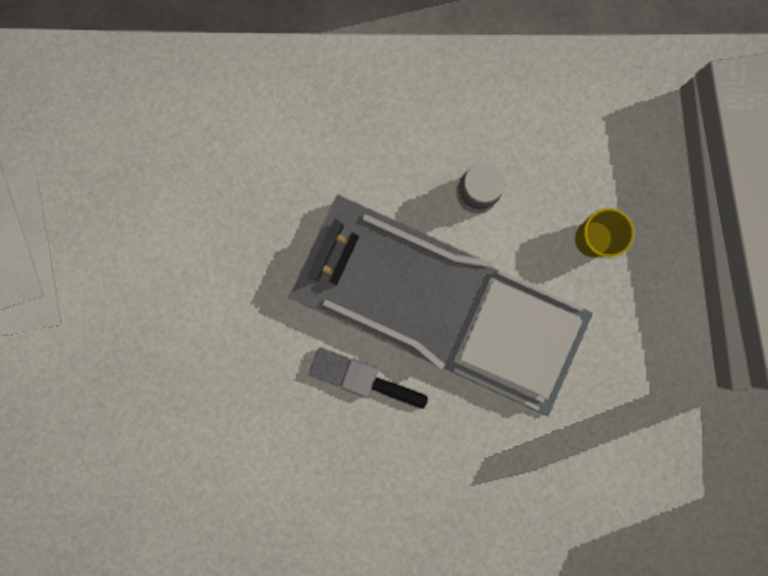

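View pics/side0.png

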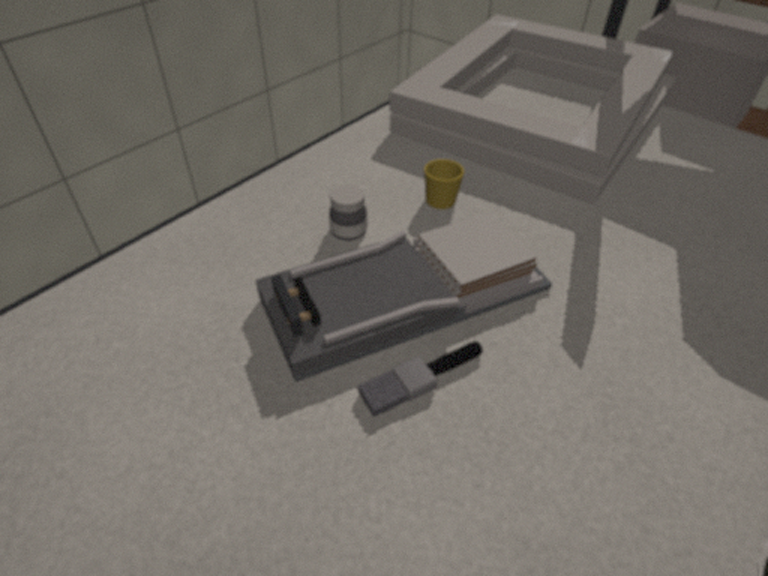

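```bash
python3 - <<'E'
from h import *
c=vision.read_camera("top"); im=c["image"][:,:,::-1]
cv2.imwrite("pics/raw.png",im)
# picture (1.5x) points -> world, stand origin/yaw rough fit
uv=np.array([[342,195],[291,297]])/1.5; P=back(c,uv-.17,.038)
print(P, np.linalg.norm(P[0]-P[1]))
Q=back(c,np.array([[493,278],[588,315],[545,403],[455,362]])/1.5-.17,.05); print(Q,[np.linalg.norm(Q[i]-Q[i-1]) for i in range(4)])
S=back(c,np.array([[592,312],[549,413]])/1.5-.17,.02); print(S)
crop=cv2.resize(im[170:285,285:400],None,fx=5.2,fy=5.2,interpolation=cv2.INTER_CUBIC); cv2.imwrite("pics/c1.png",cv2.convertScaleAbs(crop,alpha=1.3))
crop=cv2.resize(im[120:260,185:335],None,fx=4,fy=4,interpolation=cv2.INTER_CUBIC); cv2.imwrite("pics/c2.png",cv2.convertScaleAbs(crop,alpha=1.5))
E
```

```text
[[0.71896829 0.08734882 0.038     ]
 [0.58443707 0.15176968 0.038     ]] 0.14915996614465263
[[ 0.61070346 -0.1081774   0.05      ]
 [ 0.56469389 -0.22812821  0.05      ]
 [ 0.45352347 -0.1727729   0.05      ]
 [ 0.50339853 -0.0597579   0.05      ]] [np.float64(0.11772338727715717), np.float64(0.12847208461668497), np.float64(0.12418967044830685), np.float64(0.12353101222332409)]
[[ 0.56923175 -0.2431757   0.02      ]
 [ 0.43710643 -0.18550456  0.02      ]]
```

View pics/c1.png

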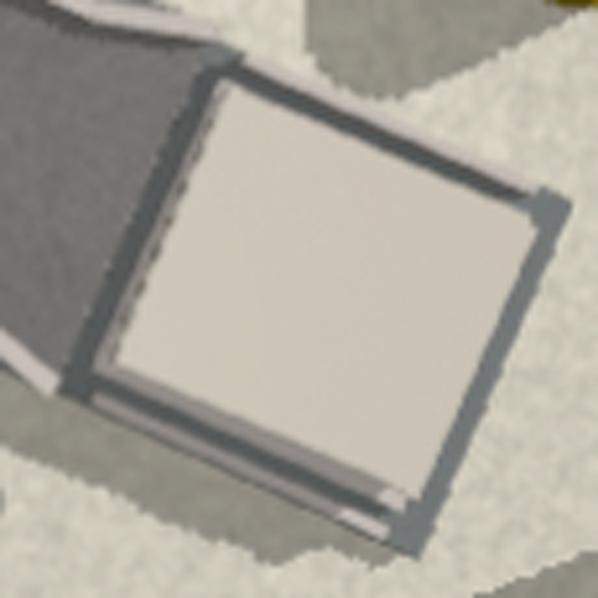

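View pics/c2.png

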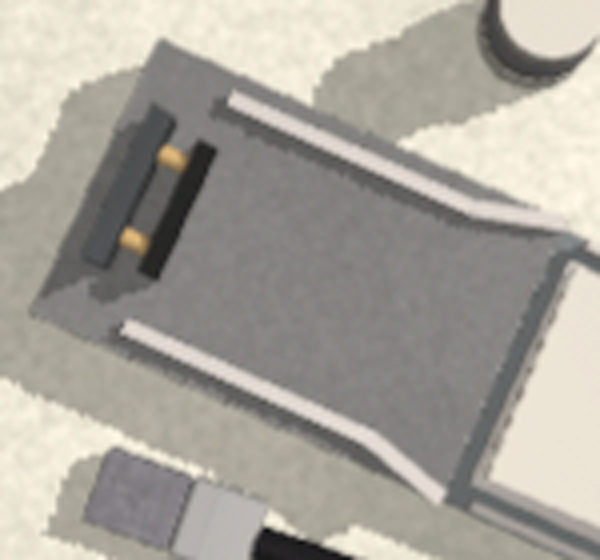

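```bash
python3 - <<'E'
from h import *
from scipy.optimize import least_squares
c=vision.read_camera("top")
f=lambda p,s,o:(np.array(p)+.5)/s-.5+o
A=f([[228,82],[540,228],[418,492],[115,362]],5.2,[285,170])
Sp=np.r_[f([[163,40],[33,312]],4,[185,120]),f([[570,205],[418,555]],5.2,[285,170])]
b=np.r_[back(c,Sp[:2],.038),back(c,Sp[2:],.02)]
print(b,np.linalg.norm(b-np.roll(b,1,0),axis=1))
def fit(M,uv,g):
    T=lambda p:np.c_[M[:,:2]@np.array([[np.cos(p[2]),np.sin(p[2])],[-np.sin(p[2]),np.cos(p[2])]])+p[:2],M[:,2]]
    r=least_squares(lambda p:(proj(c,T(p))-uv).ravel(),g); print(r.x,r.fun.reshape(-1,2).round(2).tolist()); return r.x
M=np.array([[.075,.2,.038],[-.075,.2,.038],[.075,-.175,.02],[-.075,-.175,.02]])
s=fit(M,Sp,[.55,-.05,1.14-1.57+1.57])
P=np.array([[.055,.06,.05],[.055,-.06,.05],[-.055,-.06,.05],[-.055,.06,.05]])
p=fit(P,A,[.53,-.14,1.14])
R=np.array([[np.cos(s[2]),np.sin(s[2])],[-np.sin(s[2]),np.cos(s[2])]])
print("panel in stand",R@(p[:2]-s[:2])*1e3,p[2]-s[2])
g=f([[152,270],[213,148],[203,143]],4,[185,120]); print("stop",(back(c,g,.058)[:,:2]-s[:2])@R.T)
for z,q in((.046,f([[120,325],[372,435],[235,100],[478,212]],4,[185,120])),): print("guides",(back(c,q,z)[:,:2]-s[:2])@R.T)
E
```

```text
[[ 0.71933008  0.09218535  0.038     ]
 [ 0.58481954  0.15363536  0.038     ]
 [ 0.56687834 -0.24258505  0.02      ]
 [ 0.43484049 -0.18382645  0.02      ]] [0.39678816 0.14788235 0.39703464 0.14452185]
[ 0.5714419  -0.05651678 -0.42277673] [[-1.46, -1.31], [-1.54, -0.16], [2.19, -0.56], [0.8, 1.88]]
[ 0.53419779 -0.14314052 -0.41299628] [[1.15, 0.87], [-0.8, -1.45], [-0.13, 0.97], [-0.2, -0.4]]
panel in stand [  1.57634411 -94.27783868] 0.009780445015921124
stop [[-0.03180619  0.15125317]
 [ 0.03338464  0.14951123]
 [ 0.03356586  0.15486771]]
guides [[-0.06197176  0.1551836 ]
 [-0.05909409  0.02300478]
 [ 0.06052459  0.15083919]
 [ 0.06008446  0.02109839]]
```

```bash
cat >> h.py <<'E'
from scipy.spatial.transform import Rotation as Ro
yaw=-0.4228; ex=np.array([np.cos(yaw),np.sin(yaw)]); ey=np.array([-ex[1],ex[0]]); O=np.array([.5704,-.0588])
def W(x,y): return O+x*ex+y*ey
def rel(xyz,yawdeg):
    o=sensors.get_obs(); R=Ro.from_euler('xyz',o["tool_rot"],degrees=True); T=Ro.from_euler('xyz',[180,0,yawdeg],degrees=True)
    print("shift mm",(R.inv().apply(np.array(xyz)-o["tool_pos"])*1e3).round(1),"rotvec",(R.inv()*T).as_rotvec().round(4))
def st():
    o=sensors.get_obs(); d=o["tool_pos"][:2]-O; f=o["force"]
    print("t",o["time_s"],"stand xyz mm",(d@ex*1e3).round(2),(d@ey*1e3).round(2),(o["tool_pos"][2]*1e3).round(2),"rot",o["tool_rot"].round(2),"F stand",(f[:2]@ex).round(2),(f[:2]@ey).round(2),f[2].round(2),"w",round(o["grip_width"]*1e3,1))
E
python3 - <<'E'
from h import *
print(W(0,-.19)); rel([.5,.3,.2],110); rel([*W(.001,-.19),.12],90+np.degrees(yaw)); st()
E
```

```text
[ 0.49244005 -0.23206929]
shift mm [-342.3 -177.7   30.1] rotvec [-1.000e-03  5.000e-04  8.189e-01]
shift mm [-545.  -670.   110.7] rotvec [-8.0000e-04  1.0000e-03  1.5908e+00]
t 0.2 stand xyz mm -557.26 469.13 229.9 rot [-179.93    0.    156.92] F stand -0.31 0.19 -0.38 w 87.0
```

drive_tool:
  moves:
    - {"x": -50,"y": -25,"z": 5,"rz": 0.12,"fingers": 0}
    - {"x": -100,"y": -50,"z": 10,"rz": 0.24,"fingers": 0}
    - {"x": -150,"y": -77,"z": 15,"rz": 0.36,"fingers": 0}
    - {"x": -200,"y": -103,"z": 20,"rz": 0.48,"fingers": 0}
    - {"x": -250,"y": -130,"z": 25,"rz": 0.6,"fingers": 0}
    - {"x": -300,"y": -155,"z": 30,"rz": 0.72,"fingers": 0}
    - {"x": -342,"y": -180,"z": 30,"rz": 0.82,"fingers": 0}
    - {"x": -364,"y": -232,"z": 30,"rz": 0.9,"fingers": 0}
    - {"x": -386,"y": -286,"z": 30,"rz": 0.98,"fingers": 0}
    - {"x": -408,"y": -340,"z": 30,"rz": 1.06,"fingers": 0}
    - {"x": -430,"y": -395,"z": 30,"rz": 1.14,"fingers": 0}
    - {"x": -452,"y": -450,"z": 30,"rz": 1.23,"fingers": 0}
    - {"x": -474,"y": -505,"z": 30,"rz": 1.32,"fingers": 0}
    - {"x": -496,"y": -560,"z": 30,"rz": 1.41,"fingers": 0}
    - {"x": -518,"y": -615,"z": 40,"rz": 1.5,"fingers": 0}
    - {"x": -545,"y": -670,"z": 60,"rz": 1.59,"fingers": 0}
    - {"x": -545,"y": -670,"z": 100,"rz": 1.59,"fingers": 0}
    - {"x": -545,"y": -670,"z": 110,"rz": 1.59,"fingers": 0}
    - {"x": -545,"y": -670,"z": 110,"rz": 1.59,"fingers": 0}
    - {"x": -545,"y": -670,"z": 110,"rz": 1.59,"fingers": 0}

```text
invalid input at $.moves[0]: expected keys x, y, z, rx, ry, rz, fingers
```

```bash
python3 - <<'E'
from h import *
st(); rel([*W(.001,-.19),.052],90+np.degrees(yaw))
c=vision.read_camera("top"); im=c["image"][:,:,::-1]
cv2.imwrite("pics/c3.png",cv2.resize(im[120:320,240:440],None,fx=3,fy=3,interpolation=cv2.INTER_CUBIC))
E
```

```text
t 0.2 stand xyz mm -557.26 469.13 229.9 rot [-179.93    0.    156.92] F stand -0.31 0.19 -0.38 w 87.0
shift mm [-544.9 -670.   178.7] rotvec [-8.0000e-04  1.0000e-03  1.5908e+00]
```

View pics/c3.png

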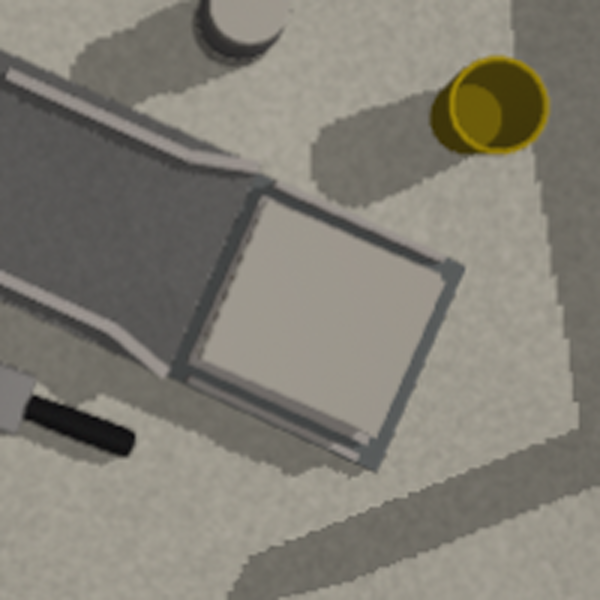

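The call was refused because some keys were missing, so the scene is unchanged: the panel is still on the shelf, with corners near (262,195) and (447,272) in the crop. I'm sending it again with all the keys.

drive_tool:
  moves:
    - {"x": -50,"y": -25,"z": 5,"rx": 0,"ry": 0,"rz": 0.12,"fingers": 0}
    - {"x": -100,"y": -50,"z": 10,"rx": 0,"ry": 0,"rz": 0.24,"fingers": 0}
    - {"x": -150,"y": -77,"z": 15,"rx": 0,"ry": 0,"rz": 0.36,"fingers": 0}
    - {"x": -200,"y": -103,"z": 20,"rx": 0,"ry": 0,"rz": 0.48,"fingers": 0}
    - {"x": -250,"y": -130,"z": 25,"rx": 0,"ry": 0,"rz": 0.6,"fingers": 0}
    - {"x": -300,"y": -155,"z": 30,"rx": 0,"ry": 0,"rz": 0.72,"fingers": 0}
    - {"x": -342,"y": -180,"z": 30,"rx": 0,"ry": 0,"rz": 0.82,"fingers": 0}
    - {"x": -364,"y": -232,"z": 30,"rx": 0,"ry": 0,"rz": 0.9,"fingers": 0}
    - {"x": -386,"y": -286,"z": 30,"rx": 0,"ry": 0,"rz": 0.98,"fingers": 0}
    - {"x": -408,"y": -340,"z": 30,"rx": 0,"ry": 0,"rz": 1.06,"fingers": 0}
    - {"x": -430,"y": -395,"z": 30,"rx": 0,"ry": 0,"rz": 1.14,"fingers": 0}
    - {"x": -452,"y": -450,"z": 30,"rx": 0,"ry": 0,"rz": 1.23,"fingers": 0}
    - {"x": -474,"y": -505,"z": 30,"rx": 0,"ry": 0,"rz": 1.32,"fingers": 0}
    - {"x": -496,"y": -560,"z": 30,"rx": 0,"ry": 0,"rz": 1.41,"fingers": 0}
    - {"x": -518,"y": -615,"z": 40,"rx": 0,"ry": 0,"rz": 1.5,"fingers": 0}
    - {"x": -545,"y": -670,"z": 60,"rx": 0,"ry": 0,"rz": 1.59,"fingers": 0}
    - {"x": -545,"y": -670,"z": 100,"rx": 0,"ry": 0,"rz": 1.59,"fingers": 0}
    - {"x": -545,"y": -670,"z": 110,"rx": 0,"ry": 0,"rz": 1.59,"fingers": 0}
    - {"x": -545,"y": -670,"z": 110,"rx": 0,"ry": 0,"rz": 1.59,"fingers": 0}
    - {"x": -545,"y": -670,"z": 110,"rx": 0,"ry": 0,"rz": 1.59,"fingers": 0}

```text
time_s: 2.75
tool_pos: [0.4949, -0.2314, 0.122]
tool_rot: [179.9, -0.1, 65.9]
force: [0.0, 0.9, 0.0]
grip_width: 0.0435
grasp_force: 0.0
```

```bash
python3 - <<'E'
from h import *
st(); rel([*W(.001,-.19),.0515],90+np.degrees(yaw))
c=vision.read_camera("top"); im=c["image"][:,:,::-1]
cv2.imwrite("pics/c4.png",cv2.resize(im[120:320,240:440],None,fx=3,fy=3,interpolation=cv2.INTER_CUBIC))
E
```

```text
t 2.75 stand xyz mm 1.94 -188.37 122.0 rot [ 1.7987e+02 -5.0000e-02  6.5930e+01] F stand -0.33 0.78 0.04 w 43.5
shift mm [-1.7 -1.1 70.5] rotvec [ 0.0023 -0.001   0.0027]
```

View pics/c4.png

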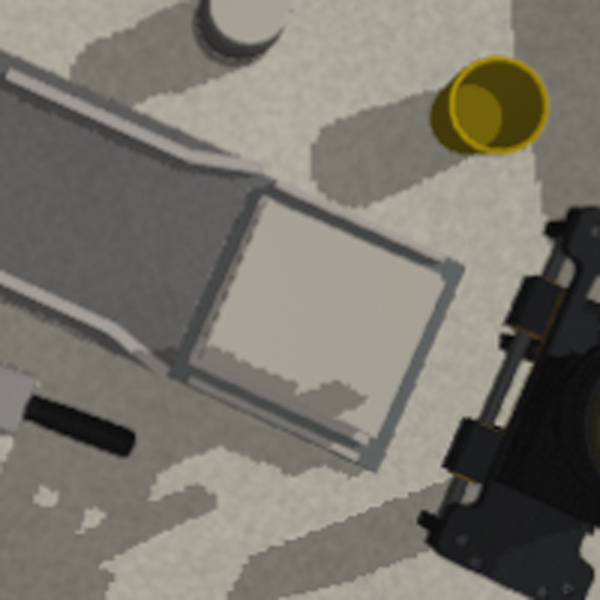

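drive_tool:
  moves:
    - {"x": -2,"y": -1,"z": 25,"rx": 0.002,"ry": -0.001,"rz": 0.003,"fingers": 0}
    - {"x": -2,"y": -1,"z": 50,"rx": 0.002,"ry": -0.001,"rz": 0.003,"fingers": 0}
    - {"x": -2,"y": -1,"z": 65,"rx": 0.002,"ry": -0.001,"rz": 0.003,"fingers": 0}
    - {"x": -2,"y": -1,"z": 70,"rx": 0.002,"ry": -0.001,"rz": 0.003,"fingers": 0}
    - {"x": -2,"y": -1,"z": 70,"rx": 0.002,"ry": -0.001,"rz": 0.003,"fingers": 0}
    - {"x": -2,"y": -1,"z": 70,"rx": 0.002,"ry": -0.001,"rz": 0.003,"fingers": 0}

```text
time_s: 3.55
tool_pos: [0.4926, -0.2337, 0.0515]
tool_rot: [-180.0, 0.0, 65.7]
force: [-0.5, -0.1, -0.1]
grip_width: 0.0434
grasp_force: 0.0
```

```bash
python3 - <<'E'
from h import *
st(); rel([*W(.001,-.15),.0515],90+np.degrees(yaw))
c=vision.read_camera("side"); im=c["image"][:,:,::-1]
cv2.imwrite("pics/c5.png",cv2.resize(im[130:250,260:400],None,fx=5,fy=5,interpolation=cv2.INTER_CUBIC))
E
```

```text
t 3.55 stand xyz mm 0.81 -191.44 51.46 rot [-1.7998e+02  3.0000e-02  6.5660e+01] F stand -0.45 -0.31 -0.06 w 43.4
shift mm [41.4  0.1 -0.1] rotvec [-0.0003  0.0006 -0.0021]
```

View pics/c5.png

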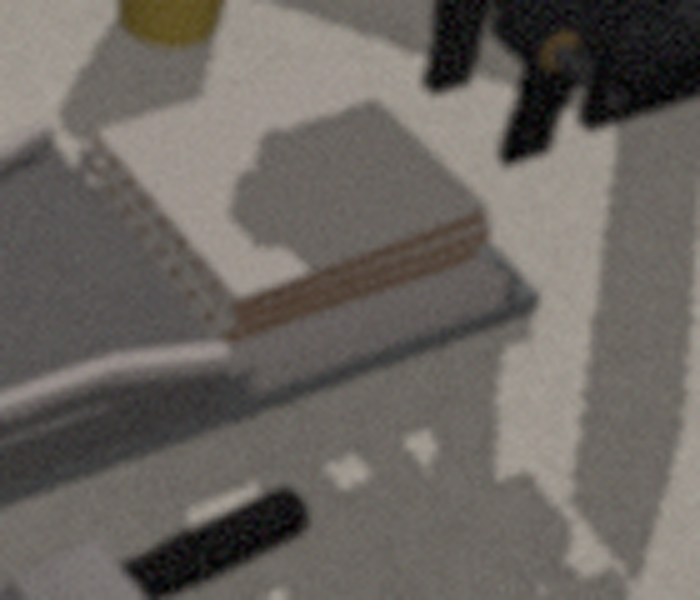

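drive_tool:
  moves:
    - {"x": 8,"y": 0,"z": 0,"rx": 0,"ry": 0,"rz": 0,"fingers": 0}
    - {"x": 16,"y": 0,"z": 0,"rx": 0,"ry": 0,"rz": 0,"fingers": 0}
    - {"x": 22,"y": 0,"z": 0,"rx": 0,"ry": 0,"rz": 0,"fingers": 0}
    - {"x": 25,"y": 0,"z": 0,"rx": 0,"ry": 0,"rz": 0,"fingers": 0}
    - {"x": 28,"y": 0,"z": 0,"rx": 0,"ry": 0,"rz": 0,"fingers": 0}
    - {"x": 31,"y": 0,"z": 0,"rx": 0,"ry": 0,"rz": 0,"fingers": 0}
    - {"x": 34,"y": 0,"z": 0,"rx": 0,"ry": 0,"rz": 0,"fingers": 0}
    - {"x": 37,"y": 0,"z": 0,"rx": 0,"ry": 0,"rz": 0,"fingers": 0}
    - {"x": 41,"y": 0,"z": 0,"rx": 0,"ry": 0,"rz": 0,"fingers": 0}
    - {"x": 45,"y": 0,"z": 0,"rx": 0,"ry": 0,"rz": 0,"fingers": 0}
    - {"x": 50,"y": 0,"z": 0,"rx": 0,"ry": 0,"rz": 0,"fingers": 0}

```text
time_s: 4.97
tool_pos: [0.5126, -0.1876, 0.0505]
tool_rot: [-179.9, 0.1, 65.6]
force: [-0.3, -0.2, 0.3]
grip_width: 0.0433
grasp_force: 0.3
```

```bash
python3 - <<'E'
from h import *
st(); rel([*W(.001,-.06),.0515],90+np.degrees(yaw))
c=vision.read_camera("side"); im=c["image"][:,:,::-1]
cv2.imwrite("pics/c6.png",cv2.resize(im[130:250,240:380],None,fx=5,fy=5,interpolation=cv2.INTER_CUBIC))
E
```

```text
t 4.975 stand xyz mm 0.14 -141.18 50.5 rot [-1.7989e+02  5.0000e-02  6.5650e+01] F stand -0.16 -0.27 0.33 w 43.3
shift mm [81.2  0.7 -1.1] rotvec [-0.002   0.0009 -0.0022]
```

View pics/c6.png

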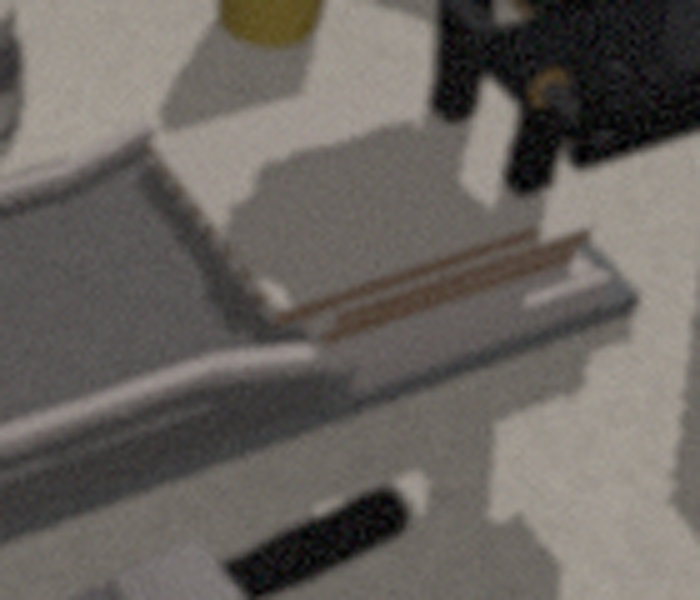

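Only the top panel has slid, by about 20 mm (brown edge near (535,235)). The two lower panels are still in place, at (590,240). I'll keep pushing.

drive_tool:
  moves:
    - {"x": 4,"y": 0.5,"z": -1,"rx": -0.001,"ry": 0,"rz": -0.002,"fingers": 0}
    - {"x": 9,"y": 0.5,"z": -1,"rx": -0.001,"ry": 0,"rz": -0.002,"fingers": 0}
    - {"x": 14,"y": 0.5,"z": -1,"rx": -0.001,"ry": 0,"rz": -0.002,"fingers": 0}
    - {"x": 19,"y": 0.5,"z": -1,"rx": -0.001,"ry": 0,"rz": -0.002,"fingers": 0}
    - {"x": 24,"y": 0.5,"z": -1,"rx": -0.001,"ry": 0,"rz": -0.002,"fingers": 0}
    - {"x": 29,"y": 0.5,"z": -1,"rx": -0.001,"ry": 0,"rz": -0.002,"fingers": 0}
    - {"x": 34,"y": 0.5,"z": -1,"rx": -0.001,"ry": 0,"rz": -0.002,"fingers": 0}
    - {"x": 39,"y": 0.5,"z": -1,"rx": -0.001,"ry": 0,"rz": -0.002,"fingers": 0}
    - {"x": 44,"y": 0.5,"z": -1,"rx": -0.001,"ry": 0,"rz": -0.002,"fingers": 0}
    - {"x": 49,"y": 0.5,"z": -1,"rx": -0.001,"ry": 0,"rz": -0.002,"fingers": 0}
    - {"x": 54,"y": 0.5,"z": -1,"rx": -0.001,"ry": 0,"rz": -0.002,"fingers": 0}
    - {"x": 59,"y": 0.5,"z": -1,"rx": -0.001,"ry": 0,"rz": -0.002,"fingers": 0}
    - {"x": 64,"y": 0.5,"z": -1,"rx": -0.001,"ry": 0,"rz": -0.002,"fingers": 0}
    - {"x": 69,"y": 0.5,"z": -1,"rx": -0.001,"ry": 0,"rz": -0.002,"fingers": 0}
    - {"x": 74,"y": 0.5,"z": -1,"rx": -0.001,"ry": 0,"rz": -0.002,"fingers": 0}
    - {"x": 79,"y": 0.5,"z": -1,"rx": -0.001,"ry": 0,"rz": -0.002,"fingers": 0}
    - {"x": 84,"y": 0.5,"z": -1,"rx": -0.001,"ry": 0,"rz": -0.002,"fingers": 0}

```text
time_s: 7.15
tool_pos: [0.5478, -0.1112, 0.0514]
tool_rot: [-180.0, 0.0, 65.8]
force: [-0.7, 0.0, -0.8]
grip_width: 0.0436
grasp_force: 0.3
```

```bash
python3 - <<'E'
from h import *
st(); rel([*W(.001,-.015),.0510],90+np.degrees(yaw))
E
```

```text
t 7.15 stand xyz mm 0.86 -57.11 51.43 rot [-1.7995e+02  5.0000e-02  6.5770e+01] F stand -0.62 -0.27 -0.77 w 43.6
shift mm [42.1  0.1  0.4] rotvec [-0.0009  0.0008 -0.0002]
```

drive_tool:
  moves:
    - {"x": 4,"y": 0,"z": 0,"rx": 0,"ry": 0,"rz": 0,"fingers": 0}
    - {"x": 8,"y": 0,"z": 0,"rx": 0,"ry": 0,"rz": 0,"fingers": 0}
    - {"x": 12,"y": 0,"z": 0,"rx": 0,"ry": 0,"rz": 0,"fingers": 0}
    - {"x": 16,"y": 0,"z": 0,"rx": 0,"ry": 0,"rz": 0,"fingers": 0}
    - {"x": 20,"y": 0,"z": 0,"rx": 0,"ry": 0,"rz": 0,"fingers": 0}
    - {"x": 24,"y": 0,"z": 0,"rx": 0,"ry": 0,"rz": 0,"fingers": 0}
    - {"x": 28,"y": 0,"z": 0,"rx": 0,"ry": 0,"rz": 0,"fingers": 0}
    - {"x": 32,"y": 0,"z": 0,"rx": 0,"ry": 0,"rz": 0,"fingers": 0}
    - {"x": 35,"y": 0,"z": 0,"rx": 0,"ry": 0,"rz": 0,"fingers": 0}
    - {"x": 35,"y": 0,"z": 0,"rx": 0,"ry": 0,"rz": 0,"fingers": 0}

```text
time_s: 8.4
tool_pos: [0.5622, -0.0792, 0.0514]
tool_rot: [-180.0, 0.0, 65.8]
force: [-0.4, -0.8, 0.8]
grip_width: 0.0437
grasp_force: 0.0
```

```bash
python3 - <<'E'
from h import *
st()
c=vision.read_camera("side"); im=c["image"][:,:,::-1]
cv2.imwrite("pics/c7.png",cv2.resize(im[130:260,165:385],None,fx=3.6,fy=3.6,interpolation=cv2.INTER_CUBIC))
E
```

```text
t 8.4 stand xyz mm 0.85 -21.96 51.42 rot [-1.7995e+02  3.0000e-02  6.5790e+01] F stand -0.07 -0.89 0.84 w 43.7
```

View pics/c7.png

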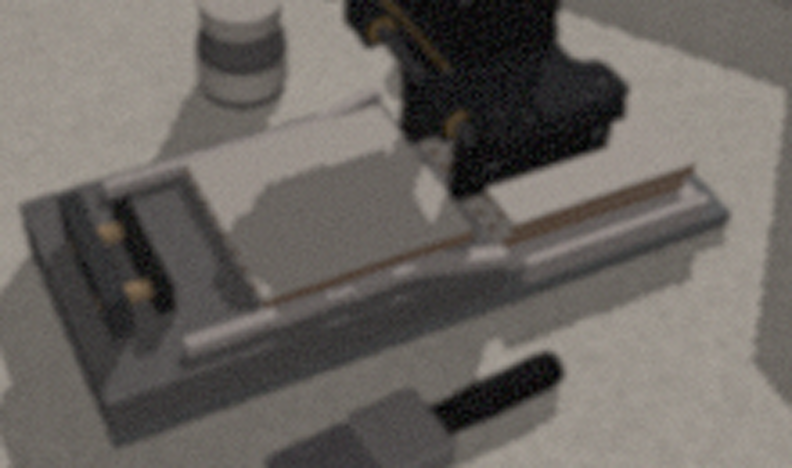

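The panel lies on the bed between the guides, with its lead edge from about (190,170) to (265,300). The stop plate at (110-170,200-310) is still well ahead, and the lower panels look unmoved.

drive_tool:
  moves:
    - {"x": 3,"y": 0,"z": 0,"rx": 0,"ry": 0,"rz": 0,"fingers": 0}
    - {"x": 6,"y": 0,"z": 0,"rx": 0,"ry": 0,"rz": 0,"fingers": 0}
    - {"x": 9,"y": 0,"z": 0,"rx": 0,"ry": 0,"rz": 0,"fingers": 0}
    - {"x": 12,"y": 0,"z": 0,"rx": 0,"ry": 0,"rz": 0,"fingers": 0}
    - {"x": 15,"y": 0,"z": 0,"rx": 0,"ry": 0,"rz": 0,"fingers": 0}
    - {"x": 18,"y": 0,"z": 0,"rx": 0,"ry": 0,"rz": 0,"fingers": 0}
    - {"x": 21,"y": 0,"z": 0,"rx": 0,"ry": 0,"rz": 0,"fingers": 0}
    - {"x": 24,"y": 0,"z": 0,"rx": 0,"ry": 0,"rz": 0,"fingers": 0}
    - {"x": 26,"y": 0,"z": 0,"rx": 0,"ry": 0,"rz": 0,"fingers": 0}
    - {"x": 28,"y": 0,"z": 0,"rx": 0,"ry": 0,"rz": 0,"fingers": 0}
    - {"x": 29,"y": 0,"z": 0,"rx": 0,"ry": 0,"rz": 0,"fingers": 0}
    - {"x": 30,"y": 0,"z": 0,"rx": 0,"ry": 0,"rz": 0,"fingers": 0}

```text
time_s: 9.95
tool_pos: [0.5742, -0.0523, 0.0514]
tool_rot: [-179.9, 0.1, 65.8]
force: [-0.6, -0.5, 1.3]
grip_width: 0.0434
grasp_force: 0.6
```

```bash
python3 - <<'E'
from h import *
st()
E
```

```text
t 9.95 stand xyz mm 0.83 7.52 51.37 rot [-1.7994e+02  6.0000e-02  6.5760e+01] F stand -0.31 -0.66 1.32 w 43.4
```

drive_tool:
  moves:
    - {"x": 1,"y": 0,"z": 0,"rx": 0,"ry": 0,"rz": 0,"fingers": 0}
    - {"x": 2,"y": 0,"z": 0,"rx": 0,"ry": 0,"rz": 0,"fingers": 0}
    - {"x": 3,"y": 0,"z": 0,"rx": 0,"ry": 0,"rz": 0,"fingers": 0}
    - {"x": 4,"y": 0,"z": 0,"rx": 0,"ry": 0,"rz": 0,"fingers": 0}

```text
time_s: 10.45
tool_pos: [0.5759, -0.0486, 0.0514]
tool_rot: [-179.9, 0.1, 65.8]
force: [-1.2, -1.2, 1.0]
grip_width: 0.0432
grasp_force: 0.6
```

drive_tool:
  moves:
    - {"x": 1,"y": 0,"z": 0,"rx": 0,"ry": 0,"rz": 0,"fingers": 0}
    - {"x": 2,"y": 0,"z": 0,"rx": 0,"ry": 0,"rz": 0,"fingers": 0}
    - {"x": 3,"y": 0,"z": 0,"rx": 0,"ry": 0,"rz": 0,"fingers": 0}

```text
time_s: 10.82
tool_pos: [0.5772, -0.0459, 0.0514]
tool_rot: [-179.9, 0.1, 65.8]
force: [-0.7, -0.1, 0.8]
grip_width: 0.043
grasp_force: 0.6
```

drive_tool:
  moves:
    - {"x": 1,"y": 0,"z": 0,"rx": 0,"ry": 0,"rz": 0,"fingers": 0}
    - {"x": 2,"y": 0,"z": 0,"rx": 0,"ry": 0,"rz": 0,"fingers": 0}
    - {"x": 3,"y": 0,"z": 0,"rx": 0,"ry": 0,"rz": 0,"fingers": 0}

```text
time_s: 11.2
tool_pos: [0.5784, -0.0431, 0.0514]
tool_rot: [-179.9, 0.1, 65.8]
force: [-1.2, -1.1, 0.7]
grip_width: 0.0434
grasp_force: 0.6
```

drive_tool:
  moves:
    - {"x": 1,"y": 0,"z": 0,"rx": 0,"ry": 0,"rz": 0,"fingers": 0}
    - {"x": 2,"y": 0,"z": 0,"rx": 0,"ry": 0,"rz": 0,"fingers": 0}
    - {"x": 3,"y": 0,"z": 0,"rx": 0,"ry": 0,"rz": 0,"fingers": 0}

```text
time_s: 11.58
tool_pos: [0.5793, -0.0414, 0.0513]
tool_rot: [-179.9, 0.1, 65.7]
force: [-2.1, -4.5, 1.6]
grip_width: 0.0435
grasp_force: 2.2
```

drive_tool:
  moves:
    - {"x": 0.7,"y": 0,"z": 0,"rx": 0,"ry": 0,"rz": 0,"fingers": 0}
    - {"x": 1.3,"y": 0,"z": 0,"rx": 0,"ry": 0,"rz": 0,"fingers": 0}
    - {"x": 1.3,"y": 0,"z": 0,"rx": 0,"ry": 0,"rz": 0,"fingers": 0}

```text
time_s: 11.95
tool_pos: [0.5796, -0.0409, 0.0514]
tool_rot: [-179.9, 0.2, 65.7]
force: [-2.6, -5.6, 1.5]
grip_width: 0.0432
grasp_force: 2.9
```

drive_tool:
  moves:
    - {"x": 0.7,"y": 0,"z": 0,"rx": 0,"ry": 0,"rz": 0,"fingers": 0}
    - {"x": 1.5,"y": 0,"z": 0,"rx": 0,"ry": 0,"rz": 0,"fingers": 0}
    - {"x": 1.5,"y": 0,"z": 0,"rx": 0,"ry": 0,"rz": 0,"fingers": 0}
    - {"x": 1.5,"y": 0,"z": 0,"rx": 0,"ry": 0,"rz": 0,"fingers": 0}

```text
time_s: 12.45
tool_pos: [0.5798, -0.0405, 0.0513]
tool_rot: [-179.9, 0.2, 65.7]
force: [-3.1, -6.8, 3.7]
grip_width: 0.0437
grasp_force: 3.7
```

The stop has given a little, at about 7.5 N. I'm backing off slowly, then will retreat and rise.

drive_tool:
  moves:
    - {"x": -1,"y": 0,"z": 0,"rx": 0,"ry": 0,"rz": 0,"fingers": 0}
    - {"x": -2,"y": 0,"z": 0,"rx": 0,"ry": 0,"rz": 0,"fingers": 0}
    - {"x": -3,"y": 0,"z": 0,"rx": 0,"ry": 0,"rz": 0,"fingers": 0}
    - {"x": -4,"y": 0,"z": 0,"rx": 0,"ry": 0,"rz": 0,"fingers": 0}
    - {"x": -5,"y": 0,"z": 0,"rx": 0,"ry": 0,"rz": 0,"fingers": 0}
    - {"x": -6,"y": 0,"z": 0,"rx": 0,"ry": 0,"rz": 0,"fingers": 0}
    - {"x": -8,"y": 0,"z": 0,"rx": 0,"ry": 0,"rz": 0,"fingers": 0}
    - {"x": -12,"y": 0,"z": 0,"rx": 0,"ry": 0,"rz": 0,"fingers": 0}
    - {"x": -20,"y": 0,"z": -2,"rx": 0,"ry": 0,"rz": 0,"fingers": 0}
    - {"x": -30,"y": 0,"z": -10,"rx": 0,"ry": 0,"rz": 0,"fingers": 0}
    - {"x": -45,"y": 0,"z": -40,"rx": 0,"ry": 0,"rz": 0,"fingers": 0}
    - {"x": -80,"y": 0,"z": -80,"rx": 0,"ry": 0,"rz": 0,"fingers": 0}
    - {"x": -130,"y": 0,"z": -110,"rx": 0,"ry": 0,"rz": 0,"fingers": 0}
    - {"x": -180,"y": 0,"z": -120,"rx": 0,"ry": 0,"rz": 0,"fingers": 0}
    - {"x": -220,"y": 0,"z": -120,"rx": 0,"ry": 0,"rz": 0,"fingers": 0}
    - {"x": -220,"y": 0,"z": -120,"rx": 0,"ry": 0,"rz": 0,"fingers": 0}
    - {"x": -220,"y": 0,"z": -120,"rx": 0,"ry": 0,"rz": 0,"fingers": 0}

```text
time_s: 14.58
tool_pos: [0.4906, -0.2382, 0.1718]
tool_rot: [-180.0, -0.0, 65.7]
force: [0.7, 0.7, 0.0]
grip_width: 0.0436
grasp_force: 0.0
```

```bash
python3 - <<'E'
from h import *
st()
c=vision.read_camera("top"); im=c["image"][:,:,::-1]
cv2.imwrite("pics/c8.png",cv2.convertScaleAbs(cv2.resize(im[120:280,185:400],None,fx=3.6,fy=3.6,interpolation=cv2.INTER_CUBIC),alpha=1.3))
E
```

```text
t 14.575 stand xyz mm 0.87 -196.31 171.84 rot [-1.7996e+02 -1.0000e-02  6.5740e+01] F stand 0.4 0.91 0.04 w 43.6
```

View pics/c8.png

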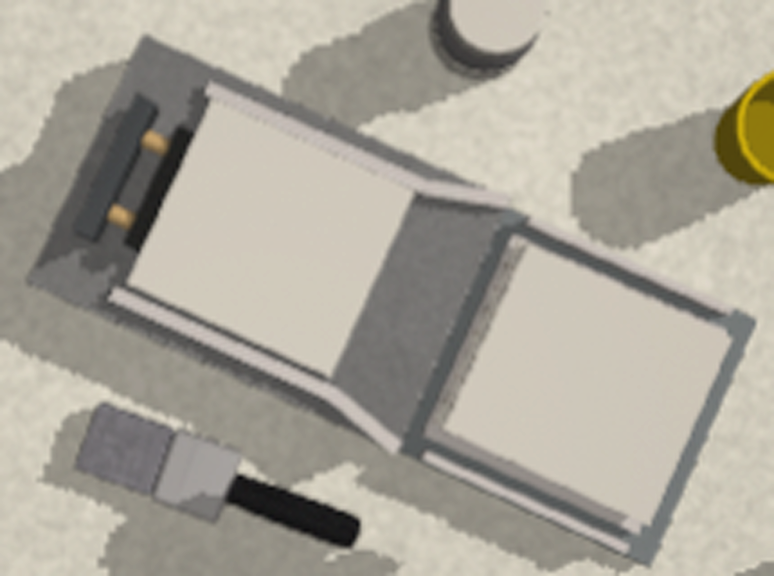

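The panel lies square between the guides with its lead edge, from about (200,100) to (130,290), touching the stop plate. The lower panels are still on the shelf and the arm is clear.

```bash
python3 -c "
from cell import workorder
print(workorder.sign_off())"
```

```text
the job is handed in; nothing more can be done
None
```

I slid the top panel off the stack onto the bed and pressed it against the sprung stop at about 7.5 N measured at the wrist. I then backed the arm off and handed the job in at about 14.6 s; the last picture shows the panel square between the guides and touching the stop, with the lower panels, jar, brush and cup apparently where they were, but the sign-off gave no verdict.

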